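Tighten the ratchet lever of a hold-down clamp on a glued trivet

TASK

The wooden trivet under the bench clamp has just been glued: tighten the clamp with its ratchet lever until the rubber pad holds the trivet firmly, but do not overtighten it. The lever tightens clockwise seen from above and has little room between its two stop pins, so each time it runs out of room lift it off its serrations, swing it back, let it drop in again and carry on turning. At the end leave the lever dropped fully home and let go, and leave everything else on the bench where it is.

Things in the scene. Friction and masses are not known exactly. Their poses are not given: they have to be found in the camera images.
- clamp: Grey steel C-shaped hold-down clamp, fixed to the bench; base plate 165 x 130 x 14 mm, spine at its +x end, overhanging arm with a round head (84 mm across, top at 94 mm). Origin: on the bench below the lever's vertical axis. Lever angle a: the lever points to (-cos a, sin a) in the clamp's x, y; a grows clockwise from above, which tightens.
- hub (a point): Point on the lever's vertical turning axis, 118 mm above the bench. Two upright steel stop pins beside the hub (10 mm thick, tops at 136 mm, 34 mm from the axis) stop the lever at about a = -0.95 and +0.95 rad. It starts in between (a about -0.35 to 0.35) with its teeth engaged.
- grip (a point): Middle of the lever's upright grip: a freely revolving black sleeve, 20 mm in diameter, 42 mm tall, 85 mm from the hub's axis, on the end of a flat arm 16 mm wide. With the lever down this point is 148 mm above the bench, the sleeve spans 127 to 169 mm and the arm's top is at 124 mm. The sleeve turns about itself almost without torque, so any gripper yaw will do.
- lift (a joint): How far the lever is lifted (m): 0 = dropped fully home, 0.010 = top stop. A spring (6 N down, 9 N lifted) and the weight of 2 N pull it down. 16 upright serrations, 5 mm tall, one every 0.393 rad, 0.11 rad of play. Lifted under 4.5 mm the lever drives the screw both ways (swinging back slackens it); over 5.5 mm (7 to 8 is good) it swings freely and the screw stays.
- teeth (a point): Centre of the serrations, on the axis, 103 mm above the bench. Let go anywhere, the lever drops either into the serrations or on top of them (lift about 0.0045); then turning it clockwise, with the grip free to move down, lets it fall in within one tooth.
- pad: Round rubber-faced pad, 40 mm across, on a spindle under the clamp's arm; goes down 4 mm per radian of tightening, does not turn. Its face is 44 mm above its origin. The rubber is springy. The screw holds by friction of 0.60 N m, so the force under the pad stays when the lever is let go.
- pad_face (a point): Centre of the pad's face. Turning with the pad in the air takes about 7 N at the grip, square to the lever; pressing adds 0.047 N per newton under the pad. Firmly held = 40 to 130 N under the pad, felt as 1.9 to 6.1 N more than when turning free; aim at 4 N more. Above 165 N (7.8 N more) the trivet is crushed. At a standstill all these readings may sink by 1 to 2 N.
- trivet: Square two-layer wooden trivet, 110 x 110 mm, seated in the clamp under the pad, not movable. Its thickness differs: the top face, 30 mm above its origin, is 34 to 38 mm above the bench, 3 to 10 mm below the pad at the start. The pad meets it only after the lever has been swung back at least once.
- tiffin: bystander: three-tier brushed steel tiffin with carry handle, about 117 mm across, 216 mm tall; origin under its centre
- sandwich_box: bystander: orange plastic sandwich box, 106 x 156 x 54 mm; origin under its centre
- jar: bystander: clear glass jar with steel twist cap, 72 mm across, 111 mm tall; origin under its centre
- muffin_mould: bystander: red silicone four-cup muffin mould, 140 x 140 x 30 mm; origin under its centre
- spoon: bystander: pale wooden spoon, 220 mm long, lying flat in front of the clamp
- glue: bystander: white wood-glue bottle, 44 mm across, 100 mm tall; origin under its centre
- mug: bystander: white mug, 76 mm across, 85 mm tall; origin under its centre
Things that resemble listed ones, but are neither listed nor needed, are in the scene too. What is shaped like the clamp but turquoise is not meant.

How it is judged:
On the way, in this order (a step that is already met when the one before it is completed fails the run):
1. the lever is lifted clear of its serrations (value of joint lift above 0.0055 m), for 0.1 s.
2. the pad has come down on the trivet (contact force between pad and trivet above 3 N), for 0.1 s.
At the end, for the whole second after the job is handed in: the pad presses on the trivet with 40 to 130 N and the lever is dropped home (lift under 2 mm) (contact force between pad and trivet between 40 and 130 N and value of joint lift below 0.002 m); the robot touches nothing.
It fails at once if the trivet is crushed (more than 165 N under the pad) (contact force between pad and trivet above 165 N).
It fails at once if a bystander is shifted more than 30 mm (distance of any of tiffin, sandwich_box, jar, muffin_mould, spoon, glue, mug from where it was at the start of the episode above 0.03 m).
It also fails if it takes over 72 s, if anything falls off the work surface, if the arm or the gripper's body presses on something with over 40 N, if the wrist force passes 120 N, or if a joint passes its speed limit or range.

ROBOT

A 6-joint arm with a two-finger parallel gripper is mounted at the origin on the work surface. World frame = base frame: x ahead of the robot, y to its left, z up, the work surface at z = 0. Lengths are in m, angles in rad, forces in N, time in s.
With the tool pointing down it reaches from about 0.4 to 0.825 m from the base axis. Payload 7 kg.
Tool frame: the origin (TCP) lies at the very end of the fingers, on their centre line; the grasp point (between the pads) lies arm.grip_point_offset behind it (arm.grip_point_offset is the distance from the TCP to the grasp point, in m); y points along the fingers, x is the direction in which the jaws open and shut, and the axes are right-handed (so a half turn about y gives the same grasp; the last joint's range is limited). The gripper opens to 85 mm and grips with 20 to 120 N. Pads are 22 mm wide; open, the fingers measure 114 mm over their backs; the gripper's body (76 mm by 85 mm) begins 54 mm behind the grasp point. The pads swing forward as they close: fully open they stand 13 mm farther back than shut.
Start: joints at [-1.06, 0.359, 0.012, 0, -1.224, -0.288], TCP at [0.149, -0.658, 0.231] pointing down, gripper open.
Joint ranges: [-3.07, 3.07], [-1.43, 2.12], [-1.02, 1.25], [-3.03, 1.67], [-3.05, -0], [-3.03, 3.03]. Speed limits (rad/s): [2.39, 2.39, 3.01, 3.14, 3.14, 3.14].

INTERFACE

Orientations are given as a unit quaternion [w, x, y, z].
In Python, from bench import arm gives the robot as it stands.
- The arm moves only by the shell command python3 -m jog 'ROWS' [FORCE]. ROWS is JSON, a list of rows, each a list of 7 numbers: the opening in per cent of the stroke, from 0 (shut) to 100 (fully open), then the shift along the tool's x, y, z in m, then the turn, a rotation vector about the tool's x, y, z in rad. In form: [[hand, dx, dy, dz, rx, ry, rz], ...]. A call has 1 to 20 rows; each row shifts and turns the commanded pose from where the row before left it, along the tool's axes as they then stand; what a row does not reach is not made up. A row lasts 1/10 s, in which the tool goes at most 50 mm and 8.59 degrees, less where a joint would pass 70% of its speed; a pose out of reach is approached as far as the arm can. A call with a gripper value outside its range is refused whole. The fingers move at their own pace and stop on an object; FORCE is the grip in N (left out, the last holds). Time passes only in rows, so rows that do not move let the fingers close. It gives the time, the measured TCP pose, the force and the opening at its end, in the units of the state.
- arm.sense(): the state, without advancing time (a new reading comes with each control period).
- arm.camera(name): name is "side" or "top"; returns a dict with "image" (480x640x3 uint8, blue, green, red), "intrinsics" (3x3 intrinsics, pixels), "k1" (the pictures are not rectified: a ray, as slopes to the right and down, at radius r is drawn at 1 + k1 r^2 times it, then the intrinsics apply), "R" (3x3) and "t" (3): a world point X has camera coordinates R X + t. Camera axes: x right, y down, z forward; pixel columns grow to the right and rows downward; lengths in m; the calibration is good to about 2 mm. A picture is of the moment at which its call begins. There is no depth.
- arm.job_done(): hands the job in, once; it reports no verdict.
The state is a dict: "time": time; "joint_pos": joint angles; "dq": joint speeds; "effort": joint torques, N m; "position": TCP position; "orientation": TCP orientation; "contact_force": force on the tool from outside, world axes, zero at the start; "wrist_torque": the same for the moment, N m; "grip_width": finger opening in m.
Only numpy, scipy, OpenCV 4.12 (cv2) and the standard library are available. Lean on these libraries where they do the work, as an engineer would, in place of code of your own. Each camera call takes 0.05 s, during which the arm holds its last target.

## Working session

There is one attempt and no reset: what is moved stays moved. The work goes in short steps, Python scripts to look and compute and a shell command to move; the robot and the scene stay as the last step left them, time stands still between calls to the robot, and variables do not carry over. Pictures are saved under pics/ and viewed, and the job is handed in when it is done.

```bash
ls; mkdir -p pics
python3 - <<'E'
from bench import arm
import cv2
print(arm.grip_point_offset); s=arm.sense(); print(s)
for n in("side","top"):
    c=arm.camera(n); cv2.imwrite(f"pics/{n}0.png",c["image"]); print(n,c["intrinsics"],c["k1"],c["R"],c["t"])
E
```

```text
pics
0.0187
{'time': 0.0, 'joint_pos': array([-1.05992373e+00,  3.59399225e-01,  1.10496456e-02, -3.38424285e-04,
       -1.22409151e+00, -2.88128938e-01]), 'dq': array([-0.00136579,  0.00182735, -0.00039619, -0.00075826,  0.00147666,
       -0.00063432]), 'effort': array([ 4.16431421e-04, -5.83323312e+01,  2.93413532e+01,  6.93624169e+00,
       -6.09413037e-03,  2.34474089e-05]), 'position': array([ 0.14899388, -0.65785609,  0.2303538 ]), 'orientation': array([-0.4418595 ,  0.44086669,  0.55277062, -0.55212442]), 'contact_force': array([ 1.12295782, -0.17210465, -0.50987586]), 'wrist_torque': array([-0.01703534, -0.02883389, -0.04378216]), 'grip_width': 0.0852316373827227}
side [[530.86039595   0.         315.98452086]
 [  0.         530.86039595 236.58072308]
 [  0.           0.           1.        ]] -0.02571611691650113 [[-0.98991968 -0.14034447  0.01903836]
 [-0.10378738  0.62736956 -0.77177433]
 [ 0.09637017 -0.76597054 -0.63561146]] [0.53539951 0.14935059 1.31430487]
top [[534.14920091   0.         320.32771489]
 [  0.         534.14920091 236.65943085]
 [  0.           0.           1.        ]] -0.08629814172283519 [[-0.00448702 -0.99990287  0.01319558]
 [-0.99449412  0.00308042 -0.10474712]
 [ 0.1046963  -0.01359293 -0.99441134]] [-0.02916399  0.56598993  1.46783266]
```

View pics/side0.png

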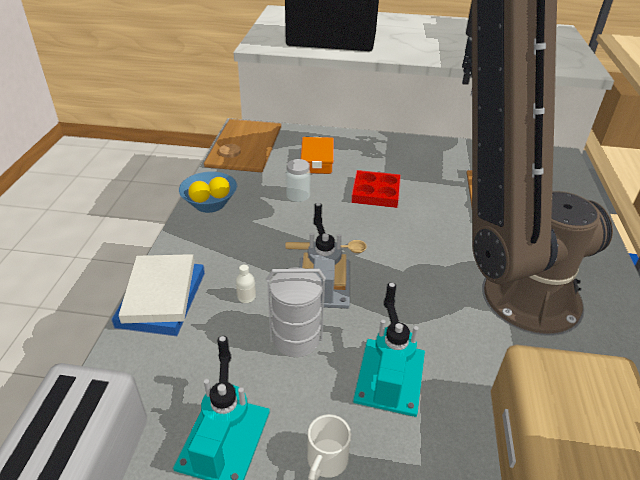

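View pics/top0.png

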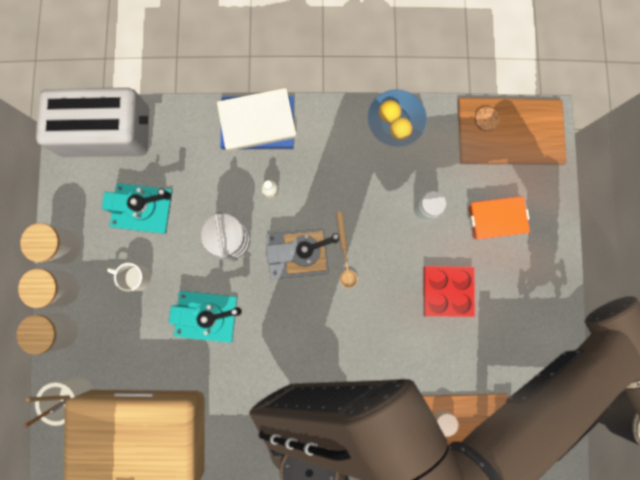

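Candidates for the clamp in the top view are grey at (305,250), turquoise at (137,203) and turquoise at (205,318). I choose the grey one, which is at (325,243) in the side view. Next is a close crop to check it.

```bash
cat > h.py <<'E'
import numpy as np, cv2
from bench import arm
def ray(c,u,v):
    K=c["intrinsics"];k=c["k1"]
    p=cv2.undistortPoints(np.array([[[u,v]]],float),K,np.array([k,0,0,0.]))[0,0]
    d=c["R"].T@np.array([p[0],p[1],1]); return -c["R"].T@c["t"],d
def plane(c,u,v,z):
    o,d=ray(c,u,v); return o+d*(z-o[2])/d[2]
def two(c1,p1,c2,p2):
    o1,d1=ray(c1,*p1);o2,d2=ray(c2,*p2)
    s=np.linalg.lstsq(np.stack([d1,-d2],1),o2-o1,rcond=None)[0]
    a=o1+s[0]*d1;b=o2+s[1]*d2; return (a+b)/2,np.linalg.norm(a-b)
def proj(c,X):
    x=c["R"]@np.array(X)+c["t"];s=x[:2]/x[2];s=s*(1+c["k1"]*(s@s));return (c["intrinsics"]@np.r_[s,1])[:2]
E
python3 - <<'E'
import cv2
a=cv2.imread("pics/side0.png")[190:310,270:380];b=cv2.imread("pics/top0.png")[210:295,255:365]
cv2.imwrite("pics/crop0.png",cv2.hconcat([cv2.resize(a,(400,436),interpolation=2),cv2.resize(b,(400,436),interpolation=2)]))
E
```

```text
(no output)
```

View pics/crop0.png

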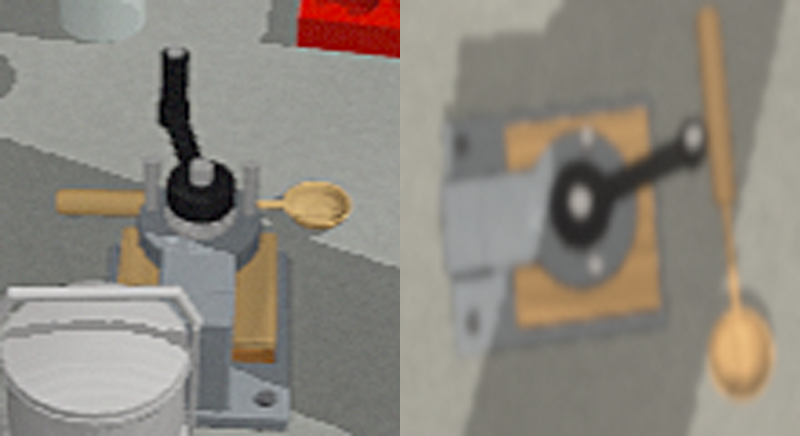

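The crop shows the grey clamp. In the top view the hub cap is at (304.5,249.6), the grip top at (335.6,236.7) and the pins at (306.4,236.3) and (308.6,261.7). In the side view the grip top is at (318.1,203.8) and the hub cap at (325.8,236.8).

Run:
```python
from h import *
t=arm.camera("top");s=arm.camera("side")
print("hub cap",two(t,(304.5,249.6),s,(325.8,236.8)))
G=two(t,(335.6,236.7),s,(318.1,203.8));print("grip top",G, plane(t,335.6,236.7,.17))
p1=plane(t,306.4,236.3,.136);p2=plane(t,308.6,261.7,.136);print("pins",p1,p2,np.linalg.norm(p1-p2))
H=two(t,(304.5,249.6),s,(325.8,236.8))[0]
print("lever",np.linalg.norm(G[0][:2]-H[:2]))
B=[plane(t,255+(u-400)/3.636,210+v/5.13,.014)[:2] for u,v in((445,105),(650,97),(662,325),(458,352))]
print("base",B,[np.linalg.norm(B[i]-B[i-1]) for i in range(4)])
for h in(.12,.13,.135): print(h,plane(t,304.5,249.6,h),plane(s,325.8,236.8,h))
r=arm.sense(); from scipy.spatial.transform import Rotation as R
q=r["orientation"];print(R.from_quat(q[[1,2,3,0]]).as_matrix())
# spoon extents
for u,v in((341,212),(348,285)):print(plane(t,u,v,.01))
print("tiffin",plane(t,223,236,.17),plane(s,297,290,.17))
```

```text
hub cap (array([0.51967768, 0.01139598, 0.13252123]), np.float64(0.0032831575304447034))
grip top (array([ 0.54973846, -0.06829469,  0.16929895]), np.float64(0.0024654379382369486)) [ 0.5509029  -0.06821216  0.17      ]
pins [0.55575984 0.00640135 0.136     ] [0.48955393 0.00082442 0.136     ] 0.06644038172485198
lever 0.08517190633933804
base [array([0.58567362, 0.1185821 ]), array([ 0.58964475, -0.04136306]), array([ 0.46362097, -0.05000958]), array([0.44939677, 0.10780307])] [np.float64(0.1367024767244445), np.float64(0.15999444210541616), np.float64(0.1263200478386903), np.float64(0.15845239452870918)]
0.12 [0.52233725 0.01165626 0.12      ] [ 0.51956322 -0.00363477  0.12      ]
0.13 [0.52152777 0.01149468 0.13      ] [0.51833562 0.00845353 0.13      ]
0.135 [0.52112302 0.0114139  0.135     ] [0.51772182 0.01449768 0.135     ]
[[-2.20917626e-01 -3.37644036e-04 -9.75292412e-01]
 [ 9.75291921e-01  9.84625677e-04 -2.20917855e-01]
 [ 1.03488955e-03 -9.99999458e-01  1.11780334e-04]]
[ 0.63864914 -0.09098284  0.01      ]
[ 0.43069593 -0.10898911  0.01      ]
tiffin [0.55357852 0.21800216 0.17      ] [0.549777   0.23515821 0.17      ]
```

```bash
python3 -m jog '[[60,0,0,0,0,-0.1348,0],[60,0,0,0,0,-0.1348,0],[60,0,0,0,0,-0.1348,0],[60,0,0,0,0,-0.1348,0],[60,0,0,0,0,-0.1348,0],[60,0,0,0,0,-0.1348,0],[60,0,0,0,0,-0.1348,0],[60,0,0,0,0,-0.1348,0],[60,0,0,0,0,-0.1348,0],[60,0,0,0,0,-0.1348,0],[60,0,0,0,0,0,0]]' && python3 -m jog '[[60,-0.02,0,-0.0295,0,0,0],[60,-0.02,0,-0.0295,0,0,0],[60,-0.02,0,-0.0295,0,0,0],[60,-0.02,0,-0.0295,0,0,0],[60,-0.02,0,-0.0295,0,0,0],[60,-0.02,0,-0.0295,0,0,0],[60,-0.02,0,-0.0295,0,0,0],[60,-0.02,0,-0.0295,0,0,0],[60,-0.02,0,-0.0295,0,0,0],[60,-0.02,0,-0.0295,0,0,0],[60,-0.02,0,-0.0295,0,0,0],[60,-0.02,0,-0.0295,0,0,0],[60,-0.02,0,-0.0295,0,0,0],[60,-0.02,0,-0.0295,0,0,0],[60,-0.02,0,-0.0295,0,0,0],[60,-0.02,0,-0.0295,0,0,0],[60,-0.02,0,-0.0295,0,0,0],[60,-0.02,0,-0.0295,0,0,0],[60,0,0,0,0,0,0]]'; python3 -c "
from h import *
print(arm.sense())"
```

```text
time: 1.3
position: [0.1491, -0.6582, 0.231]
orientation: [0.001, -0.001, 0.707, -0.707]
contact_force: [-0.2, 0.4, 0.3]
grip_width: 0.0514
time: 3.2
position: [0.5111, -0.1246, 0.2311]
orientation: [-0.0, 0.001, 0.707, -0.707]
contact_force: [-0.4, -1.0, -0.6]
grip_width: 0.0513
{'time': 3.2, 'joint_pos': array([ 1.33987529e-01,  1.12976177e-01, -3.14409548e-01, -5.77763294e-05,
       -1.14306027e+00, -1.35362282e-01]), 'dq': array([-0.04581419, -0.01872563, -0.03170211, -0.00057004, -0.00981288,
        0.05949127]), 'effort': array([  0.99664852, -37.20144868,  28.97330403,   6.70526549,
         0.09648905,  -0.55492222]), 'position': array([ 0.51107738, -0.12462408,  0.23109573]), 'orientation': array([-3.74274646e-04,  6.14762693e-04,  7.07141648e-01, -7.07071547e-01]), 'contact_force': array([-0.41539237, -0.98494328, -0.55086219]), 'wrist_torque': array([-0.05535488,  0.04719084, -0.01693085]), 'grip_width': 0.0512545047307333}
```

```bash
python3 -m jog '[[60,-0.013,0,-0.0188,0,0,0],[60,-0.013,0,-0.0188,0,0,0],[60,-0.013,0,-0.0188,0,0,0],[60,0,0.02,0,0,0,0],[60,0,0,0,0,0,0],[60,0,0,0,0,0,0]]'
python3 - <<'E'
from h import *
a=[]
for n in("side","top"):
    im=arm.camera(n)["image"]; a.append(im)
cv2.imwrite("pics/a1.png",cv2.hconcat([cv2.resize(a[0][130:310,240:420],(400,400)),cv2.resize(a[1][190:310,245:365],(400,400))]))
E
```

```text
time: 3.8
position: [0.5476, -0.0714, 0.2113]
orientation: [0.001, -0.0, -0.707, 0.707]
contact_force: [0.3, 0.1, 0.9]
grip_width: 0.0517
```

View pics/a1.png

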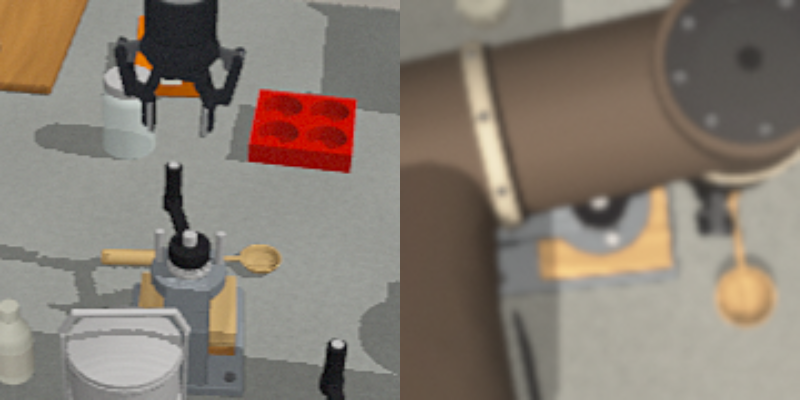

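The side crop shows the fingers at (148,125) and (207,130), on either side of the grip top at (174,165). The top view is blocked by the arm. Descending.

```bash
python3 -m jog '[[60,-0.0025,0.01,-0.003,0,0,0],[60,0,0.015,0,0,0,0],[60,0,0.015,0,0,0,0],[60,0,0.014,0,0,0,0],[60,0,0.012,0,0,0,0],[60,0,0.01,0,0,0,0],[60,0,0,0,0,0,0],[60,0,0,0,0,0,0]]'
python3 - <<'E'
from h import *
a=[]
for n in("side",):
    im=arm.camera(n)["image"]; a.append(im)
cv2.imwrite("pics/a2.png",cv2.resize(a[0][150:280,260:400],(560,520)))
E
```

```text
time: 4.7
position: [0.5508, -0.068, 0.1354]
orientation: [-0.0, -0.0, -0.707, 0.707]
contact_force: [1.0, 0.3, 1.2]
grip_width: 0.0509
```

View pics/a2.png

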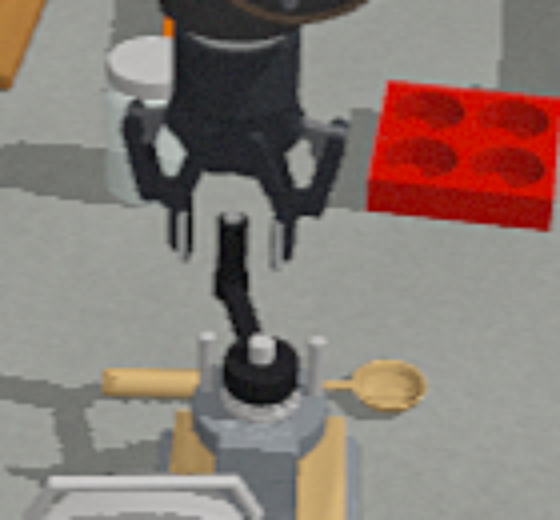

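The fingers at (180,235) and (280,240) straddle the grip at (232,245). Closing.

```bash
python3 -m jog '[[0,0,0,0,0,0,0],[0,0,0,0,0,0,0],[0,0,0,0,0,0,0],[0,0,0,0,0,0,0],[0,0,0,0,0,0,0],[0,0,0,0,0,0,0],[0,0,0,0,0,0,0],[0,0,0,0,0,0,0]]' 60
python3 - <<'E'
from h import *
print(arm.sense())
E
```

```text
time: 5.55
position: [0.5509, -0.068, 0.1356]
orientation: [-0.0, -0.0, -0.707, 0.707]
contact_force: [1.4, -1.8, 4.4]
grip_width: 0.0184
{'time': 5.55, 'joint_pos': array([ 2.30199307e-01,  2.45641292e-01, -3.85407240e-01,  3.36768211e-04,
       -9.39205291e-01, -2.30301478e-01]), 'dq': array([ 0.00042607,  0.00025721, -0.00070072,  0.00064962,  0.00167901,
       -0.00063739]), 'effort': array([ 8.05480834e-01, -4.35122037e+01,  2.37967461e+01,  5.00542626e+00,
       -7.16597331e-02, -3.07391701e-04]), 'position': array([ 0.55089861, -0.06799571,  0.135573  ]), 'orientation': array([-2.42828388e-04, -1.74526852e-04, -7.07056943e-01,  7.07156553e-01]), 'contact_force': array([ 1.41711567, -1.76380458,  4.43838436]), 'wrist_torque': array([-0.44479481, -0.1993135 ,  0.04011356]), 'grip_width': 0.018400286237634948}
```

```bash
cat > arc.py <<'E'
from h import *
import sys
HUB=np.array([0.5207,0.0116]); NEU=-1.496
def rows(th0,th1,n,r=.0851):
    t=np.linspace(th0,th1,n+1); P=HUB+r*np.stack([np.cos(t),np.sin(t)],1)
    d=-np.diff(P,axis=0)
    for x,z in d: print("[0,%.4f,0,%.4f,0,0,0]"%(x,z),end=",")
    print()
def st():
    s=arm.sense(); p=s["position"]; d=p[:2]-HUB; th=np.arctan2(d[1],d[0]); f=s["contact_force"]
    e=d/np.linalg.norm(d); tc=np.array([e[1],-e[0]])
    print("t%.2f a=%.3f th=%.3f r=%.4f z=%.4f Frad=%.1f Fresist=%.1f Fz=%.1f"%(s["time"],NEU-th,th,np.linalg.norm(d),p[2],f[:2]@e,-f[:2]@tc,f[2]))
if __name__=="__main__":
    st()
    if len(sys.argv)>1: rows(float(sys.argv[1]),float(sys.argv[2]),int(sys.argv[3]))
E
python3 arc.py -1.208 -2.33 18
```

```text
t5.55 a=-0.288 th=-1.208 r=0.0851 z=0.1356 Frad=2.2 Fresist=0.7 Fz=4.4
[0,0.0050,0,0.0017,0,0,0],[0,0.0051,0,0.0014,0,0,0],[0,0.0052,0,0.0011,0,0,0],[0,0.0052,0,0.0008,0,0,0],[0,0.0053,0,0.0004,0,0,0],[0,0.0053,0,0.0001,0,0,0],[0,0.0053,0,-0.0002,0,0,0],[0,0.0053,0,-0.0006,0,0,0],[0,0.0052,0,-0.0009,0,0,0],[0,0.0052,0,-0.0012,0,0,0],[0,0.0051,0,-0.0015,0,0,0],[0,0.0050,0,-0.0018,0,0,0],[0,0.0049,0,-0.0021,0,0,0],[0,0.0047,0,-0.0024,0,0,0],[0,0.0045,0,-0.0027,0,0,0],[0,0.0044,0,-0.0030,0,0,0],[0,0.0042,0,-0.0033,0,0,0],[0,0.0040,0,-0.0035,0,0,0],
```

```bash
python3 -m jog '[[0,0.005,0,0.0017,0,0,0],[0,0.0051,0,0.0014,0,0,0],[0,0.0052,0,0.0011,0,0,0],[0,0.0052,0,0.0008,0,0,0],[0,0.0053,0,0.0004,0,0,0],[0,0.0053,0,0.0001,0,0,0]]'; python3 arc.py; python3 -m jog '[[0,0.0053,0,-0.0002,0,0,0],[0,0.0053,0,-0.0006,0,0,0],[0,0.0052,0,-0.0009,0,0,0],[0,0.0052,0,-0.0012,0,0,0],[0,0.0051,0,-0.0015,0,0,0],[0,0.005,0,-0.0018,0,0,0]]'; python3 arc.py
```

```text
time: 6.15
position: [0.5214, -0.0731, 0.136]
orientation: [0.002, 0.001, 0.707, -0.707]
contact_force: [7.8, -0.6, 1.0]
grip_width: 0.0184
t6.15 a=0.066 th=-1.562 r=0.0847 z=0.1360 Frad=0.6 Fresist=7.8 Fz=1.0
time: 6.75
position: [0.4899, -0.0671, 0.136]
orientation: [0.002, 0.001, 0.707, -0.707]
contact_force: [5.8, -2.6, 0.4]
grip_width: 0.0187
t6.75 a=0.447 th=-1.943 r=0.0845 z=0.1360 Frad=0.3 Fresist=6.3 Fz=0.4
```

```bash
python3 -m jog '[[0,0.0049,0,-0.0021,0,0,0],[0,0.0047,0,-0.0024,0,0,0],[0,0.0045,0,-0.0027,0,0,0]]'; python3 arc.py; python3 -m jog '[[0,0.0044,0,-0.003,0,0,0],[0,0.0042,0,-0.0033,0,0,0],[0,0.004,0,-0.0035,0,0,0]]'; python3 arc.py
```

```text
time: 7.05
position: [0.4758, -0.0599, 0.136]
orientation: [0.002, 0.001, 0.707, -0.707]
contact_force: [6.7, -2.8, -0.1]
grip_width: 0.0182
t7.05 a=0.636 th=-2.132 r=0.0845 z=0.1360 Frad=-1.2 Fresist=7.2 Fz=-0.1
time: 7.35
position: [0.4631, -0.0501, 0.1359]
orientation: [0.001, 0.001, 0.707, -0.707]
contact_force: [6.5, -3.9, -1.3]
grip_width: 0.0184
t7.35 a=0.826 th=-2.322 r=0.0844 z=0.1359 Frad=-1.6 Fresist=7.4 Fz=-1.3
```

```bash
python3 -m jog '[[0,-0.0015,0,0.0013,0,0,0],[0,0,-0.003,0,0,0,0],[0,0,-0.003,0,0,0,0],[0,0,-0.002,0,0,0,0],[0,0,0,0,0,0,0],[0,0,0,0,0,0,0]]'; python3 arc.py -2.31 -0.66 18
```

```text
time: 7.95
position: [0.4634, -0.0502, 0.1421]
orientation: [-0.0, 0.0, 0.708, -0.706]
contact_force: [6.4, 7.4, -9.4]
grip_width: 0.018
t7.95 a=0.822 th=-2.318 r=0.0843 z=0.1421 Frad=-9.8 Fresist=-0.3 Fz=-9.4
[0,-0.0060,0,0.0050,0,0,0],[0,-0.0064,0,0.0044,0,0,0],[0,-0.0068,0,0.0038,0,0,0],[0,-0.0071,0,0.0032,0,0,0],[0,-0.0074,0,0.0025,0,0,0],[0,-0.0076,0,0.0018,0,0,0],[0,-0.0077,0,0.0011,0,0,0],[0,-0.0078,0,0.0004,0,0,0],[0,-0.0078,0,-0.0003,0,0,0],[0,-0.0077,0,-0.0010,0,0,0],[0,-0.0076,0,-0.0017,0,0,0],[0,-0.0074,0,-0.0024,0,0,0],[0,-0.0072,0,-0.0031,0,0,0],[0,-0.0068,0,-0.0037,0,0,0],[0,-0.0065,0,-0.0043,0,0,0],[0,-0.0061,0,-0.0049,0,0,0],[0,-0.0056,0,-0.0054,0,0,0],[0,-0.0051,0,-0.0059,0,0,0],
```

```bash
python3 -m jog '[[0,-0.0007,-0.0015,-0.0008,0,0,0],[0,0,0,0,0,0,0],[0,0,0,0,0,0,0]]'; python3 arc.py
python3 - <<'E'
from h import *
im=arm.camera("side")["image"]
cv2.imwrite("pics/a3.png",cv2.resize(im[150:280,260:400],(560,520)))
E
```

```text
time: 8.25
position: [0.4633, -0.0498, 0.1433]
orientation: [-0.001, -0.0, 0.708, -0.706]
contact_force: [4.9, 5.3, -9.5]
grip_width: 0.0185
t8.25 a=0.827 th=-2.323 r=0.0840 z=0.1433 Frad=-7.2 Fresist=-0.0 Fz=-9.5
```

View pics/a3.png

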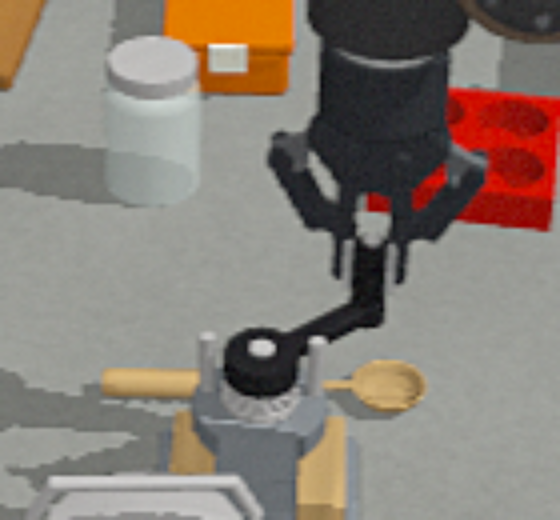

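The crop shows the lever off its teeth: the serrations are visible at (260,405) and the grip is held at (370,270). Swinging back.

```bash
python3 -m jog '[[0,-0.006,0,0.005,0,0,0],[0,-0.0064,0,0.0044,0,0,0],[0,-0.0068,0,0.0038,0,0,0],[0,-0.0071,0,0.0032,0,0,0]]'; python3 arc.py;  python3 -m jog '[[0,-0.0074,0,0.0025,0,0,0],[0,-0.0076,0,0.0018,0,0,0],[0,-0.0077,0,0.0011,0,0,0],[0,-0.0078,0,0.0004,0,0,0],[0,-0.0078,0,-0.0003,0,0,0]]'; python3 arc.py
```

```text
time: 8.7
position: [0.4889, -0.0663, 0.1428]
orientation: [-0.002, -0.001, 0.708, -0.706]
contact_force: [3.1, 6.9, -10.0]
grip_width: 0.0185
t8.70 a=0.462 th=-1.958 r=0.0841 z=0.1428 Frad=-7.6 Fresist=0.3 Fz=-10.0
time: 9.2
position: [0.527, -0.0723, 0.143]
orientation: [-0.002, -0.001, 0.707, -0.707]
contact_force: [-1.4, 5.0, -9.8]
grip_width: 0.0185
t9.20 a=0.000 th=-1.496 r=0.0842 z=0.1430 Frad=-5.1 Fresist=-1.1 Fz=-9.8
```

```bash
python3 -m jog '[[0,-0.0077,0,-0.001,0,0,0],[0,-0.0076,0,-0.0017,0,0,0],[0,-0.0074,0,-0.0024,0,0,0],[0,-0.0072,0,-0.0031,0,0,0],[0,-0.0068,0,-0.0037,0,0,0]]'; python3 arc.py;  python3 -m jog '[[0,-0.0065,0,-0.0043,0,0,0],[0,-0.0061,0,-0.0049,0,0,0],[0,-0.0056,0,-0.0054,0,0,0],[0,-0.0045,0,-0.0052,0,0,0],[0,0,0,0,0,0,0]]'; python3 arc.py
```

```text
time: 9.7
position: [0.565, -0.0605, 0.1443]
orientation: [0.001, 0.001, -0.707, 0.707]
contact_force: [-2.3, 3.9, -10.4]
grip_width: 0.0185
t9.70 a=-0.476 th=-1.020 r=0.0846 z=0.1443 Frad=-4.5 Fresist=0.1 Fz=-10.4
time: 10.2
position: [0.5878, -0.0403, 0.1443]
orientation: [0.0, 0.001, -0.707, 0.707]
contact_force: [-3.9, 3.3, -10.4]
grip_width: 0.0178
t10.20 a=-0.837 th=-0.659 r=0.0849 z=0.1443 Frad=-5.1 Fresist=0.2 Fz=-10.4
```

```bash
python3 -m jog '[[0,0,0.003,0,0,0,0],[0,0,0.003,0,0,0,0],[0,0,0.0035,0,0,0,0],[0,0,0,0,0,0,0],[0,0,0,0,0,0,0]]'; python3 arc.py -0.659 -2.34 28
```

```text
time: 10.7
position: [0.5883, -0.0409, 0.1362]
orientation: [-0.0, -0.0, -0.707, 0.707]
contact_force: [-4.3, 2.9, -2.9]
grip_width: 0.0182
t10.70 a=-0.836 th=-0.660 r=0.0856 z=0.1362 Frad=-5.1 Fresist=-0.4 Fz=-2.9
[0,0.0032,0,0.0039,0,0,0],[0,0.0035,0,0.0037,0,0,0],[0,0.0037,0,0.0035,0,0,0],[0,0.0039,0,0.0033,0,0,0],[0,0.0041,0,0.0031,0,0,0],[0,0.0043,0,0.0028,0,0,0],[0,0.0044,0,0.0025,0,0,0],[0,0.0046,0,0.0023,0,0,0],[0,0.0047,0,0.0020,0,0,0],[0,0.0048,0,0.0017,0,0,0],[0,0.0049,0,0.0014,0,0,0],[0,0.0050,0,0.0011,0,0,0],[0,0.0050,0,0.0008,0,0,0],[0,0.0051,0,0.0005,0,0,0],[0,0.0051,0,0.0002,0,0,0],[0,0.0051,0,-0.0001,0,0,0],[0,0.0051,0,-0.0004,0,0,0],[0,0.0051,0,-0.0007,0,0,0],[0,0.0050,0,-0.0010,0,0,0],[0,0.0049,0,-0.0013,0,0,0],[0,0.0049,0,-0.0016,0,0,0],[0,0.0047,0,-0.0019,0,0,0],[0,0.0046,0,-0.0022,0,0,0],[0,0.0045,0,-0.0024,0,0,0],[0,0.0043,0,-0.0027,0,0,0],[0,0.0042,0,-0.0030,0,0,0],[0,0.0040,0,-0.0032,0,0,0],[0,0.0038,0,-0.0034,0,0,0],
```

```bash
python3 -m jog '[[0,0.0032,0,0.0039,0,0,0],[0,0.0035,0,0.0037,0,0,0],[0,0.0037,0,0.0035,0,0,0]]' >/dev/null; python3 arc.py;  python3 -m jog '[[0,0.0039,0,0.0033,0,0,0],[0,0.0041,0,0.0031,0,0,0]]'>/dev/null; python3 arc.py;  python3 -m jog '[[0,0.0043,0,0.0028,0,0,0],[0,0.0044,0,0.0025,0,0,0]]'>/dev/null; python3 arc.py
```

```text
t11.00 a=-0.683 th=-0.813 r=0.0855 z=0.1364 Frad=-7.5 Fresist=7.4 Fz=-5.2
t11.20 a=-0.568 th=-0.928 r=0.0854 z=0.1365 Frad=-8.2 Fresist=7.2 Fz=-6.0
t11.40 a=-0.453 th=-1.043 r=0.0852 z=0.1366 Frad=-8.0 Fresist=7.0 Fz=-7.9
```

```bash
python3 -m jog '[[0,0.0051,0.001,0.0014,0,0,0],[0,0.0047,0.0005,0.002,0,0,0]]' >/dev/null; python3 arc.py;  python3 -m jog '[[0,0.0048,0,0.0017,0,0,0],[0,0.0049,0,0.0014,0,0,0]]'>/dev/null; python3 arc.py;  python3 -m jog '[[0,0.005,0,0.0011,0,0,0],[0,0.005,0,0.0008,0,0,0]]'>/dev/null; python3 arc.py
```

```text
t11.60 a=-0.347 th=-1.149 r=0.0851 z=0.1363 Frad=-3.7 Fresist=6.5 Fz=-2.4
t11.80 a=-0.231 th=-1.265 r=0.0848 z=0.1365 Frad=-2.9 Fresist=7.3 Fz=-3.3
t12.00 a=-0.112 th=-1.384 r=0.0846 z=0.1367 Frad=-1.7 Fresist=6.4 Fz=-3.8
```

```bash
python3 -m jog '[[0,0.0051,0,0.0005,0,0,0],[0,0.0051,0,0.0002,0,0,0]]' >/dev/null; python3 arc.py;  python3 -m jog '[[0,0.0051,0,-0.0001,0,0,0],[0,0.0051,0.0005,-0.0004,0,0,0]]'>/dev/null; python3 arc.py
```

```text
t12.20 a=0.008 th=-1.504 r=0.0844 z=0.1368 Frad=0.4 Fresist=7.4 Fz=-3.8
t12.40 a=0.128 th=-1.624 r=0.0843 z=0.1366 Frad=2.1 Fresist=7.6 Fz=-1.1
```

```bash
python3 -m jog '[[0,0.0051,0,-0.0007,0,0,0],[0,0.005,0,-0.001,0,0,0]]'>/dev/null; python3 arc.py
```

```text
t12.60 a=0.251 th=-1.747 r=0.0842 z=0.1366 Frad=3.4 Fresist=7.4 Fz=-0.8
```

```bash
python3 -m jog '[[0,0.0049,0,-0.0013,0,0,0],[0,0.0049,0,-0.0016,0,0,0]]'>/dev/null; python3 arc.py
```

```text
t12.80 a=0.376 th=-1.872 r=0.0841 z=0.1366 Frad=4.4 Fresist=7.0 Fz=-0.5
```

```bash
python3 -m jog '[[0,0.0047,0,-0.0019,0,0,0],[0,0.0046,0,-0.0022,0,0,0]]'>/dev/null; python3 arc.py
```

```text
t13.00 a=0.500 th=-1.996 r=0.0840 z=0.1366 Frad=6.1 Fresist=8.8 Fz=-0.4
```

```bash
python3 -m jog '[[0,0.0045,0,-0.0024,0,0,0],[0,0.0043,0,-0.0027,0,0,0]]'>/dev/null; python3 arc.py
```

```text
t13.20 a=0.624 th=-2.120 r=0.0839 z=0.1365 Frad=7.2 Fresist=8.9 Fz=2.0
```

```bash
python3 -m jog '[[0,0.0046,0,-0.0021,0,0,0]]'>/dev/null; python3 arc.py;python3 -m jog '[[0,0.004,0,-0.0024,0,0,0]]'>/dev/null; python3 arc.py
```

```text
t13.30 a=0.683 th=-2.179 r=0.0841 z=0.1365 Frad=1.2 Fresist=9.0 Fz=-0.7
t13.40 a=0.737 th=-2.233 r=0.0841 z=0.1365 Frad=0.2 Fresist=9.3 Fz=-2.6
```

```bash
python3 -m jog '[[0,0,0,0,0,0,0],[0,0,0,0,0,0,0]]'>/dev/null; python3 arc.py
```

```text
t13.60 a=0.741 th=-2.237 r=0.0842 z=0.1363 Frad=1.0 Fresist=7.5 Fz=-0.8
```

```bash
python3 arc.py -2.237 -2.357 4; python3 -m jog '[[0,0.0021,0,-0.0015,0,0,0]]'>/dev/null; python3 arc.py;python3 -m jog '[[0,0.002,0,-0.0016,0,0,0]]'>/dev/null; python3 arc.py;python3 -m jog '[[0,0.002,0,-0.0016,0,0,0]]'>/dev/null; python3 arc.py;python3 -m jog '[[0,0.002,0,-0.0017,0,0,0]]'>/dev/null; python3 arc.py
```

```text
t13.60 a=0.741 th=-2.237 r=0.0842 z=0.1363 Frad=1.0 Fresist=7.5 Fz=-0.8
[0,0.0020,0,-0.0016,0,0,0],[0,0.0019,0,-0.0017,0,0,0],[0,0.0019,0,-0.0017,0,0,0],[0,0.0018,0,-0.0018,0,0,0],
t13.70 a=0.765 th=-2.261 r=0.0842 z=0.1364 Frad=0.7 Fresist=10.0 Fz=-1.3
t13.80 a=0.797 th=-2.293 r=0.0841 z=0.1364 Frad=1.2 Fresist=9.2 Fz=-2.4
t13.90 a=0.827 th=-2.323 r=0.0842 z=0.1364 Frad=-0.6 Fresist=11.0 Fz=-2.6
t14.00 a=0.858 th=-2.354 r=0.0842 z=0.1364 Frad=-1.2 Fresist=9.4 Fz=-3.0
```

```bash
python3 -m jog '[[0,-0.0008,0,0.0007,0,0,0],[0,0,-0.003,0,0,0,0],[0,0,-0.003,0,0,0,0],[0,0,-0.003,0,0,0,0],[0,0,-0.001,0,0,0,0],[0,0,0,0,0,0,0]]'>/dev/null; python3 arc.py -2.354 -1.5 12
python3 - <<'E'
from h import *
im=arm.camera("side")["image"]
cv2.imwrite("pics/a4.png",cv2.resize(im[150:280,260:400],(560,520)))
E
```

```text
t14.60 a=0.868 th=-2.364 r=0.0834 z=0.1451 Frad=-8.2 Fresist=-0.0 Fz=-9.5
[0,-0.0044,0,0.0041,0,0,0],[0,-0.0047,0,0.0038,0,0,0],[0,-0.0050,0,0.0034,0,0,0],[0,-0.0052,0,0.0031,0,0,0],[0,-0.0054,0,0.0027,0,0,0],[0,-0.0056,0,0.0023,0,0,0],[0,-0.0057,0,0.0019,0,0,0],[0,-0.0059,0,0.0015,0,0,0],[0,-0.0060,0,0.0011,0,0,0],[0,-0.0060,0,0.0006,0,0,0],[0,-0.0061,0,0.0002,0,0,0],[0,-0.0061,0,-0.0002,0,0,0],
```

View pics/a4.png

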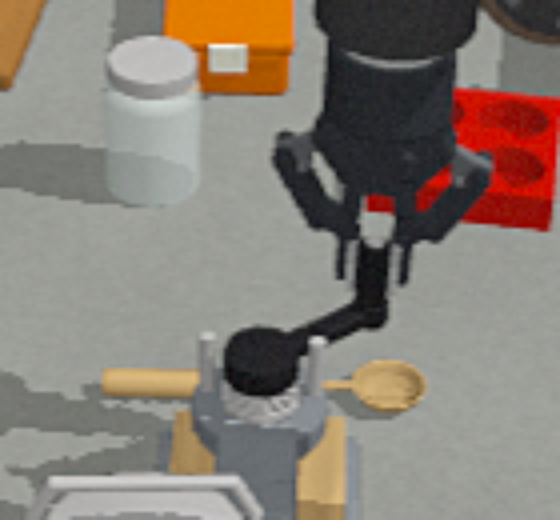

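The lever is clearly lifted, with the serrations visible at (262,405) and nothing touching the pins. Swinging back.

```bash
python3 -m jog '[[0,-0.0044,0,0.0041,0,0,0],[0,-0.0047,0,0.0038,0,0,0],[0,-0.005,0,0.0034,0,0,0],[0,-0.0052,0,0.0031,0,0,0]]'>/dev/null; python3 arc.py; python3 -m jog '[[0,-0.0054,0,0.0027,0,0,0],[0,-0.0056,0,0.0023,0,0,0],[0,-0.0057,0,0.0019,0,0,0],[0,-0.0059,0,0.0015,0,0,0],[0,-0.006,0,0.0011,0,0,0],[0,-0.006,0,0.0006,0,0,0],[0,-0.0061,0,0.0002,0,0,0],[0,-0.0061,0,-0.0002,0,0,0],[0,0,0,0,0,0,0]]'>/dev/null; python3 arc.py; python3 -m jog '[[0,0,0.003,0,0,0,0],[0,0,0.003,0,0,0,0],[0,0,0.0035,0,0,0,0],[0,0,0,0,0,0,0],[0,0,0,0,0,0,0]]'>/dev/null; python3 arc.py -1.5 -2.1 15
```

```text
t15.05 a=0.581 th=-2.077 r=0.0834 z=0.1448 Frad=-9.2 Fresist=0.7 Fz=-10.1
t15.95 a=0.022 th=-1.518 r=0.0835 z=0.1437 Frad=-7.6 Fresist=0.3 Fz=-10.5
t16.45 a=0.018 th=-1.514 r=0.0848 z=0.1359 Frad=0.8 Fresist=1.3 Fz=5.3
[0,0.0034,0,0.0002,0,0,0],[0,0.0034,0,0.0000,0,0,0],[0,0.0034,0,-0.0001,0,0,0],[0,0.0034,0,-0.0002,0,0,0],[0,0.0034,0,-0.0004,0,0,0],[0,0.0034,0,-0.0005,0,0,0],[0,0.0033,0,-0.0006,0,0,0],[0,0.0033,0,-0.0008,0,0,0],[0,0.0033,0,-0.0009,0,0,0],[0,0.0032,0,-0.0010,0,0,0],[0,0.0032,0,-0.0012,0,0,0],[0,0.0031,0,-0.0013,0,0,0],[0,0.0031,0,-0.0014,0,0,0],[0,0.0030,0,-0.0015,0,0,0],[0,0.0030,0,-0.0017,0,0,0],
```

```bash
python3 -m jog '[[0,0.0034,0,0.0002,0,0,0]]'>/dev/null; python3 arc.py; python3 -m jog '[[0,0.0034,0,0,0,0,0]]'>/dev/null; python3 arc.py; python3 -m jog '[[0,0.0034,0,-0.0001,0,0,0]]'>/dev/null; python3 arc.py
```

```text
t16.55 a=0.048 th=-1.544 r=0.0848 z=0.1360 Frad=0.0 Fresist=5.5 Fz=3.7
t16.65 a=0.071 th=-1.567 r=0.0845 z=0.1365 Frad=0.2 Fresist=9.8 Fz=2.0
t16.75 a=0.105 th=-1.601 r=0.0844 z=0.1366 Frad=1.2 Fresist=10.1 Fz=1.1
```

```bash
python3 -m jog '[[0,0.0034,0,-0.0002,0,0,0]]'>/dev/null; python3 arc.py; python3 -m jog '[[0,0.0034,0,-0.0004,0,0,0]]'>/dev/null; python3 arc.py
```

```text
t16.85 a=0.145 th=-1.641 r=0.0843 z=0.1366 Frad=0.9 Fresist=9.7 Fz=0.1
t16.95 a=0.185 th=-1.681 r=0.0843 z=0.1366 Frad=0.7 Fresist=10.3 Fz=1.8
```

```bash
python3 -m jog '[[0,0.0025,0,-0.0003,0,0,0]]'>/dev/null; python3 arc.py
```

```text
t17.05 a=0.215 th=-1.711 r=0.0843 z=0.1366 Frad=0.4 Fresist=11.0 Fz=0.8
```

```bash
python3 -m jog '[[0,0.0025,0,-0.0004,0,0,0]]'>/dev/null; python3 arc.py; python3 -m jog '[[0,0.0025,0,-0.0004,0,0,0]]'>/dev/null; python3 arc.py
```

```text
t17.15 a=0.244 th=-1.740 r=0.0843 z=0.1367 Frad=0.3 Fresist=9.9 Fz=1.0
t17.25 a=0.273 th=-1.769 r=0.0843 z=0.1366 Frad=-0.2 Fresist=11.0 Fz=1.0
```

```bash
python3 -m jog '[[0,0.002,0,-0.0004,0,0,0]]'>/dev/null; python3 arc.py
```

```text
t17.35 a=0.298 th=-1.794 r=0.0843 z=0.1366 Frad=-0.8 Fresist=10.6 Fz=0.2
```

```bash
python3 -m jog '[[0,-0.0018,0,0.0004,0,0,0],[0,0,0,0,0,0,0],[60,0,0,0,0,0,0],[60,0,0,0,0,0,0],[60,0,0,0,0,0,0],[60,0,0,0,0,0,0],[60,0,0,0,0,0,0],[60,0,0,0,0,0,0]]'
python3 - <<'E'
from h import *
im=arm.camera("side")["image"]
cv2.imwrite("pics/a5.png",cv2.resize(im[150:280,260:400],(560,520)))
E
```

```text
time: 18.15
position: [0.4983, -0.0713, 0.1337]
orientation: [0.0, 0.0, -0.707, 0.707]
contact_force: [-0.9, 0.8, -0.4]
grip_width: 0.0515
```

View pics/a5.png

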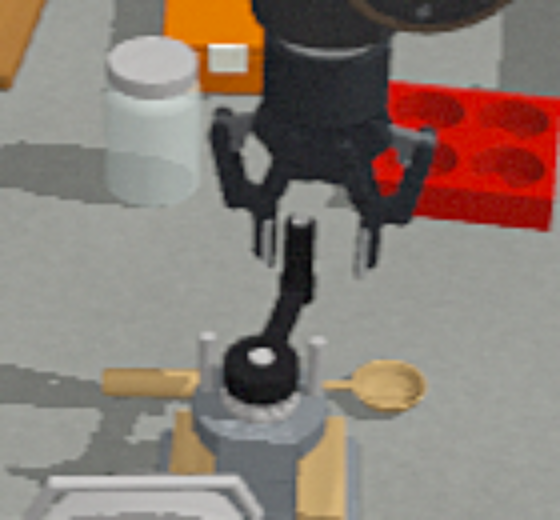

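The fingers are open at (265,240) and (368,245), clear of the grip at (300,260). Raising and moving aside for a top-view check.

```bash
python3 -m jog '[[60,-0.0,-0.01,0,0,0,0],[60,0,-0.02,0,0,0,0],[60,0,-0.03,0,0,0,0],[60,0,-0.03,0,0,0,0],[60,0,0,0.04,0,0,0],[60,0,0,0.04,0,0,0],[60,0,0,0.04,0,0,0],[60,0,0,0.04,0,0,0],[60,0,0,0.04,0,0,0],[60,0,0,0,0,0,0],[60,0,0,0,0,0,0]]'
python3 - <<'E'
from h import *
s=arm.camera("side");t=arm.camera("top")
cv2.imwrite("pics/side6.png",s["image"]);cv2.imwrite("pics/top6.png",t["image"])
a0=cv2.imread("pics/side0.png")
f=lambda i:cv2.resize(i[190:270,280:370],(400,356),interpolation=2)
cv2.imwrite("pics/a6.png",cv2.hconcat([f(a0),f(s["image"])]))
E
```

```text
time: 19.3
position: [0.4981, -0.2721, 0.224]
orientation: [-0.001, 0.001, 0.707, -0.707]
contact_force: [1.3, 0.0, 0.3]
grip_width: 0.0511
```

View pics/a6.png

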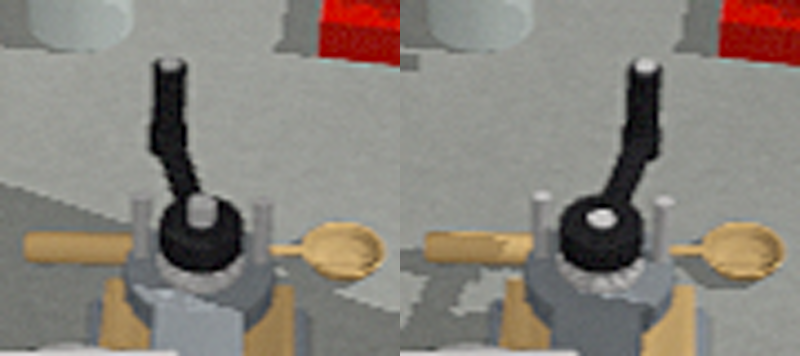

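View pics/top6.png

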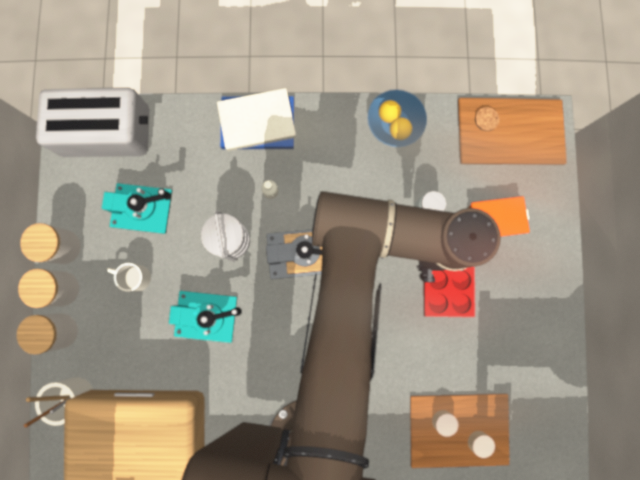

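The spindle tip has sunk from (200,210) to (600,217), and the hub looks level with where it was at the start. A numeric check of the hub height follows.

Run:
```python
import cv2,numpy as np
for f in("side0","side6"):
    g=cv2.cvtColor(cv2.imread(f"pics/{f}.png"),cv2.COLOR_BGR2GRAY).astype(int)
    for u in (319,322,325,328,331):
        col=g[225:262,u]; r=np.where(col<60)[0]; print(f,u,225+r.min(),225+r.max(),end=" | ")
    print(list(g[240:258,325]))
for r in [0]:
    a,b=[cv2.cvtColor(cv2.imread(f"pics/{f}.png"),6).astype(np.float32)[225:255,312:340] for f in("side0","side6")]
    a,b=(cv2.GaussianBlur((x<60).astype(np.float32),(0,0),1) for x in(a,b)); print(cv2.phaseCorrelate(a,b))
```

```text
side0 319 225 249 | side0 322 226 250 | side0 325 242 250 | side0 328 240 250 | side0 331 236 249 | [np.int64(148), np.int64(70), np.int64(23), np.int64(25), np.int64(40), np.int64(36), np.int64(27), np.int64(33), np.int64(22), np.int64(29), np.int64(17), np.int64(70), np.int64(136), np.int64(139), np.int64(142), np.int64(136), np.int64(99), np.int64(127)]
side6 319 236 249 | side6 322 234 250 | side6 325 234 250 | side6 328 228 250 | side6 331 225 249 | [np.int64(193), np.int64(79), np.int64(31), np.int64(34), np.int64(36), np.int64(39), np.int64(30), np.int64(34), np.int64(8), np.int64(27), np.int64(13), np.int64(80), np.int64(149), np.int64(180), np.int64(159), np.int64(138), np.int64(132), np.int64(96)]
((11.026489468625472, -3.1826277167641592), -0.04660115162531535)
```

The hub's lower edge is at row 249 to 250 in every column, the same as at the start, so the lever is home. Handing in.

```bash
python3 -c "
from bench import arm
print(arm.job_done())"
```

```text
the job is handed in; nothing more can be done
None
```

I tightened the grey clamp in three strokes, with two lift-and-swing-backs between them. I then released the lever, moved the arm clear and handed the job in at about 19 s of the 72 s. No verdict was reported.

- **Pad force:** resistance at the grip rose from about 7.1 N turning free to about 10.6 N (average of the last four readings). That is 3.5 N more, or roughly 75 N under the pad. This is only a force estimate: single readings scattered by about 0.7 N, and the pad was never seen in the images. It is slightly under the suggested 4 N but inside the 1.9 to 6.1 N band.
- **Lever home:** in the side view the lower edge of the hub is on the same pixel rows as at the start (249–250). A cross-check by image correlation gave a different shift (about 11 px sideways, 3 px up). I set it aside because the lever arm itself had moved within that crop.
- **Bystanders:** the ones visible in the last pictures look unmoved by eye. In the last top view the arm hides the spoon and part of the sandwich box; the spoon looks in place in the side view.
- **Robot:** the gripper was open and clear of everything, with about 1 N on the wrist sensor, which is its noise level.

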